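# Check a skin thermometer on its reference disc

## Robot

A 6-joint arm with a two-finger parallel gripper is mounted at the origin on the work surface. World frame = base frame: x ahead of the robot, y to its left, z up, the work surface at z = 0. Lengths are in mm, angles in rad, forces in N, time in s.
With the tool pointing down it reaches from about 350 to 925 mm from the base axis. Payload 6.4 kg.
Tool frame: the origin (TCP) lies midway between the tips of the shut fingers; the grasp point (between the pads) lies 19 mm behind it; z points along the fingers, x is the direction in which the jaws open and shut, and the axes are right-handed (so a half turn about z gives the same grasp; the last joint's range is limited). The gripper opens to 94 mm and grips with 3 to 60 N. Pads are 16 mm wide; open, the fingers measure 119 mm over their backs; the gripper's body (75 mm by 177 mm) begins 78 mm behind the grasp point.
Start: joints at [-1.371, 0.245, 1.558, -0, 1.339, -0.174], TCP at [237.357, -605.124, 205.455] pointing down, gripper open.
Joint ranges: [-3.13, 3.13], [-1.02, 2.26], [0.13, 2.54], [-0.95, 4.09], [0.21, 2.88], [-2.74, 2.74]. Speed limits (rad/s): [2.57, 2.57, 3.14, 3.14, 3.14, 3.14].

## Interface

Orientations are given as a rotation vector (axis times angle).
In Python, from workcell import get_obs, snapshot, hand_in, regions_of gives the robot as it stands.
- The arm moves only by the tool arm_command, never from a script. Its argument "increments" is one flat list of numbers, 5 for each row, row after row: the shift along the world's x, y, z in m, then the turn about the world's z in rad, then the closure, from 0 (fully open) to 1 (shut). In form: [tx, ty, tz, twist, fingers, tx, ty, tz, twist, fingers, ...]. A call has 1 to 8 rows; each row shifts and turns the commanded pose from where the row before left it; what a row does not reach is not made up. A row lasts 1/8 s, in which the tool goes at most 62.5 mm and 10.7 degrees, less where a joint would pass 70% of its speed; a pose out of reach is approached as far as the arm can. A call with a gripper value outside its range is refused whole. The fingers move at their own pace and stop on an object; "newtons" is the grip in N (left out, the last holds). Time passes only in rows, so rows that do not move let the fingers close. It gives the time, the measured TCP pose, the force and the opening at its end, in the units of the state.
- get_obs(): the state, without advancing time (a new reading comes with each control period).
- snapshot(name): name is "scene" or "top" or "wrist"; returns a dict with "color" (384x512x3 uint8, red, green, blue), "range_z" (384x512 float32, mm along the optical axis (not along the pixel's ray), 0 where there is no reading), "fx", "fy", "cx", "cy" (pixels), "dist_coeffs" ([k1, k2, p1, p2, k3] as OpenCV has them; the pictures are not rectified), "position" and "attitude" of the camera in the world. Camera axes: x right, y up, looking along -z (the intrinsics and any distortion apply to the point x, -y, -z); pixel columns grow to the right and rows downward; lengths in mm; the calibration is good to about 2 mm. A picture is of the moment at which its call begins.
- hand_in(): hands the job in, once; it reports no verdict.
Trained networks look in the newest picture that a camera, given by its name, has taken for a name from the list of things; names that differ only in an ending like _2 or _b are one class to them, and where a whole thing is asked for, a point or a joint stands for the part that bears it (a point fixed in the world has none). Each returns a list of dicts, best first, with "confidence" (0 to 1); they miss things now and then, are a little off and sometimes report something else, mostly with a low value. They report only what shows in the picture. A call takes as long as a camera call. They do not tell look-alikes from the thing itself.
- regions_of(camera, target): "pixels" (384x512 bool, what is visible of it) and "location" ([row, column] in pixels, amid what is visible of it).
The state is a dict: "clock": time; "q": joint angles; "joint_velocities": joint speeds; "joint_efforts": joint torques, N m; "tcp_pos": TCP position; "eef_rot": TCP orientation; "wrist_force": force on the tool from outside, world axes, zero at the start; "torque": the same for the moment, N m; "grip_width": finger opening in mm.
Only numpy, scipy, OpenCV 4.12 (cv2) and the standard library are available. Lean on these libraries where they do the work, as an engineer would, in place of code of your own. Each camera call takes 0.05 s, during which the arm holds its last target. There are 200 camera calls.

## Task

Before the screening clinic opens, check the skin thermometer: take the white flat-sided thermometer out of its stand and set its steel nose on the centre of the round, cross-marked sprung disc of the sloping checker, with the thermometer square to the sloping face. Press gently so that the disc goes in about half-way, never to its stop, keep it steady for a good three seconds, and finish while still holding it there; do not let go or put it back. Leave everything else on the desk where it is.

Things in the scene. Friction and masses are not known exactly. Their poses are not given: they have to be found in the camera images.
- probe_center (a point): Middle of the skin thermometer's handle (loose, 110 to 200 g, upright in its stand at the start): white flat-sided box, 40 mm along x, 26 mm along y (grip across this), 72 mm along z. Below it a collar, 40 mm across, 8 mm thick, rests on the stand, and a steel nose, 14 mm across, 45 mm long, hangs through its hole. z points up the handle; the nose tip is 89 mm from here along -z.
- probe_tip (a point): The very end of the thermometer's round steel nose (its axes are those of the thermometer; z points up the handle).
- dock: The thermometer's fixed white stand, 90 x 84 mm, 70 mm high: a base, two side cheeks and a 10 mm thick top plate with a 23 mm round hole in its middle. Lifting the thermometer straight up by 50 mm frees it. Origin: centre of its underside; z up. Another stand of the same shape holds the ear lamp.
- sensor_top (a point): Centre of the outer face of the checker's sprung round disc (aluminium, 34 mm across, fine dark cross on it); moves with the disc. z is the disc's axis, pointing out of the sloping face, 25 degrees from vertical; x and y lie in the face (x up the slope). At rest the disc stands 12 mm proud of the face, this point 81 mm above the desk.
- sensor (a joint): How far the disc is pushed in along -z of sensor_top: 0 m at rest, 0.012 m at its stop (flush with the sloping face). The spring pushes back with about 0.7 N at the start of travel, 3.2 N half-way (0.006 m) and 5.8 N just before the stop.
- checker: The fixed white wedge-shaped checker that carries the round disc: 120 x 110 mm, its top sloping 25 degrees, low side (43 mm) at -x of its own frame, high side (about 97 mm) at +x. Origin: centre of its underside; z up.
- probe: The thermometer; origin at the tip of its nose, z up along its handle, x across the wide side (40 mm), y across the narrow one (26 mm).
- checker_square: A second fixed wedge of the same shape and size, with a square plate in place of the round disc. Not used.
- lamp: Ear lamp with a round black handle and a cross-wise head with a cone, standing in the second stand, top 156 mm above the desk. Not used; origin at its lower end, 40 mm above the desk.
- vial: Small white screw-top vial, 32 mm across, 55 mm high, standing on the desk; origin under its centre. Not used.
- bottle: Clear bottle with a blue cap, 60 mm across, 150 mm high; origin under its centre. Not used.
- jar: Clear jar with a green cap, 64 mm across, 90 mm high; origin under its centre. Not used.
- carton: Small open carton, 60 x 85 mm, 55 mm high plus a raised flap; origin under its centre. Not used.
- cuff_gauge: Black rubber bulb (52 mm) with a round dial gauge, 135 mm long in all; origin under its middle. Not used.
- stapler: Stapler, 120 x 34 mm, 35 mm high; origin under its centre. Not used.
Mind the look-alikes: they are no part of the job. What is shaped like the dock but red is not meant. What is shaped like the probe but yellow is not meant.

How it is judged:
By the outcome, as a careful person would: the job done as asked, in the order asked, and still so for the second after the job is handed in, while the arm keeps its last pose, push and grip.
It also fails if it takes over 45 s, if anything falls off the work surface, if the arm or the gripper's body presses on something with over 40 N, if the wrist force passes 120 N, or if a joint passes its speed limit or range.

## Working session

There is one attempt and no reset: what is moved stays moved. The work goes in short steps, Python scripts to look and compute and a tool call to move; the robot and the scene stay as the last step left them, time stands still between calls to the robot, and variables do not carry over. Pictures are saved under pics/ and viewed, about 8 in all and at most 12, crops included, and the job is handed in when it is done.

Besides the shell and the picture viewer there is one more tool, called after "Request:" as a command line: name --argument value ..., lists and objects as JSON in quotes. arm_command: Moves the arm, as the interface text tells. Its arguments: {"type":"object","properties":{"increments":{"type":"array"},"newtons":{"type":"number"}},"required":["increments"]}

```bash
mkdir -p pics; cat > h.py <<'E'
import numpy as np,cv2
from scipy.spatial.transform import Rotation as R
from workcell import get_obs,snapshot,hand_in,regions_of
def cloud(s):
    h,w=s['range_z'].shape
    K=np.array([[s['fx'],0,s['cx']],[0,s['fy'],s['cy']],[0,0,1.]])
    u,v=np.meshgrid(np.arange(w),np.arange(h))
    p=cv2.undistortPoints(np.stack([u,v],-1).reshape(-1,1,2).astype(float),K,np.array(s['dist_coeffs'],float)).reshape(h,w,2)
    z=s['range_z'].astype(float)
    c=np.stack([p[...,0]*z,-p[...,1]*z,-z],-1)
    a=np.array(s['attitude'],float)
    M=R.from_rotvec(a) if a.size==3 else R.from_matrix(a)
    P=(M.as_matrix()@c.reshape(-1,3).T).T.reshape(h,w,3)+np.array(s['position'])
    P[z<=0]=np.nan
    return P
E
python3 - <<'E'
from h import *
o=get_obs();print(o['tcp_pos'],o['eef_rot'],o['grip_width'],o['clock'],o['wrist_force'])
ims=[]
for n in ['scene','top']:
    s=snapshot(n);P=cloud(s);ims.append(s['color'][:,:,::-1]);np.savez(n,c=s['color'],P=P)
    print(n,s['position'],s['attitude'])
    for t in ['probe','dock','checker','sensor','checker_square','lamp']:
        for r in regions_of(n,t):
            q=P[r['pixels']];print(t,round(r['confidence'],2),np.round(r['location']),np.round(np.nanmedian(q,0)),np.round(np.nanmax(q[:,2])),r['pixels'].sum())
    cv2.imwrite(f'pics/{n}0.png',cv2.resize(ims[-1],(800,600)))
E
```

```text
[ 237.22087696 -604.52820036  204.38609292] [-2.59442710e+00  1.76924441e+00  2.10262088e-03] 93.96390311090343 0.0 [-0.96947221  0.49371767  0.46658894]
scene [1327.79201873  -74.98142977  729.283846  ] [0.69396931 0.68758763 1.42478214]
probe 0.87 [166. 159.] [ 446. -329.  116.] 152.0 354
probe 0.54 [150. 181.] [ 329. -287.   87.] 127.0 328
dock 0.56 [185. 164.] [ 449. -324.   27.] 78.0 856
dock 0.56 [178. 119.] [ 409. -474.   35.] 75.0 984
dock 0.39 [238. 386.] [730. 266.  83.] 151.0 1104
checker 0.66 [209. 232.] [ 592. -119.   62.] 98.0 1472
checker_square 0.94 [185. 388.] [515. 340.  57.] 96.0 1444
checker_square 0.61 [160. 159.] [ 447. -329.  117.] 152.0 307
checker_square 0.25 [236. 389.] [729. 267.  83.] 151.0 1123
lamp 0.6 [175. 329.] [551. 148. 119.] 157.0 391
lamp 0.55 [168. 223.] [ 339. -153.   24.] 39.0 443
lamp 0.52 [163. 161.] [ 447. -328.  121.] 152.0 294
top [ 441.90874822  -41.53434611 1312.20829558] [ 0.06795541 -0.09693935 -1.56203941]
probe 0.73 [280. 335.] [ 320. -289.  123.] 132.0 242
probe 0.59 [200. 271.] [ 534. -126.   74.] 103.0 1682
probe 0.46 [237. 345.] [ 427. -328.  149.] 156.0 231
dock 0.59 [248. 391.] [ 394. -468.   70.] 79.0 959
dock 0.18 [197. 175.] [534. 143. 149.] 160.0 215
checker 0.82 [201. 271.] [ 534. -126.   75.] 103.0 1620
sensor 0.65 [202. 272.] [ 528. -127.   82.] 93.0 105
checker_square 0.88 [224. 112.] [464. 342.  71.] 101.0 1830
checker_square 0.7 [240. 345.] [ 427. -328.  148.] 156.0 255
lamp 0.66 [199. 174.] [535. 144. 149.] 160.0 241
```

View pics/scene0.png

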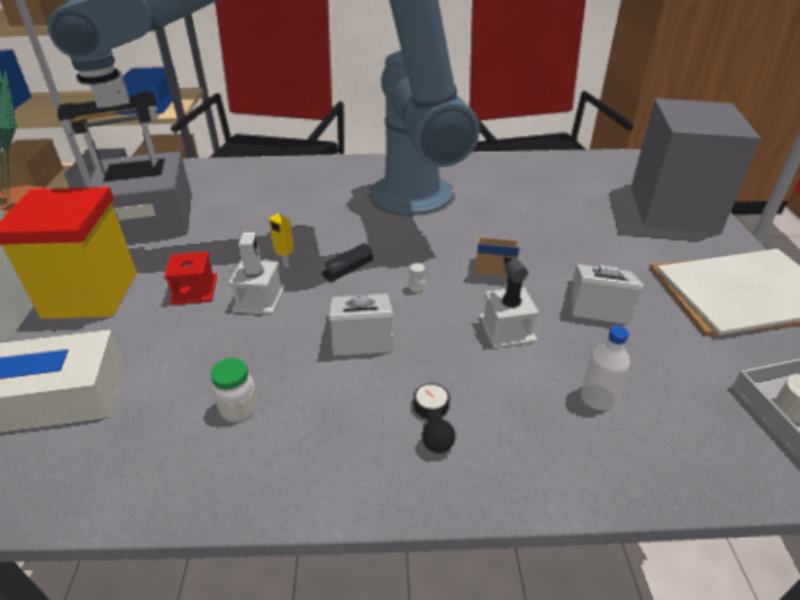

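View pics/top0.png

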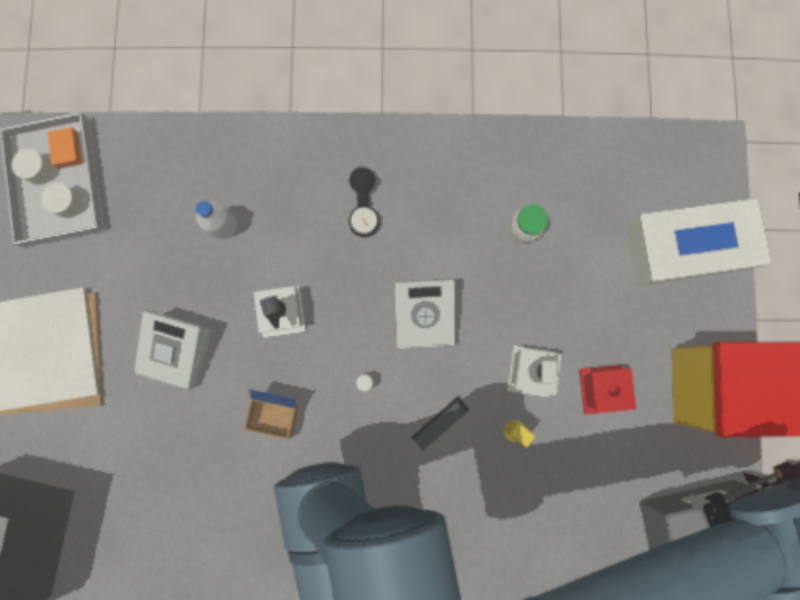

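```bash
python3 - <<'E'
from h import *
for n in ['scene','top']:
    d=np.load(n+'.npz');P=d['P'].reshape(-1,3);P=P[np.isfinite(P).all(1)]
    m=(abs(P[:,0]-435)<45)&(abs(P[:,1]+328)<45)&(P[:,2]>142)
    q=P[m].astype(np.float32);print(n,'probe top',m.sum(),np.median(q[:,2]),cv2.minAreaRect(q[:,:2]))
    m=(abs(P[:,0]-435)<70)&(abs(P[:,1]+328)<70)&(P[:,2]>62)&(P[:,2]<82)
    q=P[m].astype(np.float32);print(' dock top',m.sum(),np.median(q[:,2]),cv2.minAreaRect(q[:,:2]))
    m=(abs(P[:,0]-535)<75)&(abs(P[:,1]+125)<75)&(P[:,2]>30)
    q=P[m].astype(np.float32);print(' checker',m.sum(),cv2.minAreaRect(q[:,:2]))
    # plane ransac
    rng=np.random.default_rng(0);best=None
    for _ in range(500):
        a=q[rng.choice(len(q),3,False)];nn=np.cross(a[1]-a[0],a[2]-a[0]);l=np.linalg.norm(nn)
        if l<100: continue
        nn/=l; nn*=np.sign(nn[2]) or 1
        if nn[2]<.7: continue
        i=abs((q-a[0])@nn)<2
        if best is None or i.sum()>best.sum(): best=i
    c=q[best].mean(0);nn=np.linalg.svd(q[best]-c)[2][2];nn*=np.sign(nn[2])
    h=(q-c)@nn;print(' plane',best.sum(),c,nn,np.degrees(np.arccos(nn[2])),np.degrees(np.arctan2(-nn[1],-nn[0])))
    pr=q[(h>7)&(h<17)];print(' disc',len(pr),np.median(pr,0),(pr.max(0)+pr.min(0))/2,np.median(h[(h>7)&(h<17)]))
E
```

```text
Traceback (most recent call last):
cv2.error: OpenCV(4.12.0) /io/opencv/modules/imgproc/src/convhull.cpp:143: error: (-215:Assertion failed) total >= 0 && (depth == CV_32F || depth == CV_32S) in function 'convexHull'
```

```bash
cat > m.py <<'E'
from h import *
def rect(q): return cv2.minAreaRect(np.ascontiguousarray(q[:,:2],dtype=np.float32)) if len(q)>5 else None
def checker(P,x0=535,y0=-125):
    P=P.reshape(-1,3);P=P[np.isfinite(P).all(1)]
    q=P[(abs(P[:,0]-x0)<75)&(abs(P[:,1]-y0)<75)&(P[:,2]>30)];print(' checker',len(q),rect(q))
    rng=np.random.default_rng(0);best=None
    for _ in range(500):
        a=q[rng.choice(len(q),3,False)];nn=np.cross(a[1]-a[0],a[2]-a[0]);l=np.linalg.norm(nn)
        if l<100: continue
        nn=nn/l*np.sign(nn[2])
        if nn[2]<.7: continue
        i=abs((q-a[0])@nn)<2
        if best is None or i.sum()>best.sum(): best=i
    c=q[best].mean(0);nn=np.linalg.svd(q[best]-c)[2][2];nn*=np.sign(nn[2])
    h=(q-c)@nn;print(' plane',best.sum(),c,nn,'tilt',np.degrees(np.arccos(nn[2])),'yaw',np.degrees(np.arctan2(-nn[1],-nn[0])))
    pr=q[(h>8)&(h<17)];print(' disc',len(pr),pr.mean(0),(pr.max(0)+pr.min(0))/2,np.median(h[(h>8)&(h<17)]))
def probe(P):
    P=P.reshape(-1,3);P=P[np.isfinite(P).all(1)]
    q=P[(abs(P[:,0]-435)<45)&(abs(P[:,1]+328)<45)&(P[:,2]>140)];print(' probe top',len(q),np.median(q[:,2]),rect(q))
    q=P[(abs(P[:,0]-435)<75)&(abs(P[:,1]+328)<70)&(P[:,2]>60)&(P[:,2]<82)];print(' dock top',len(q),np.median(q[:,2]),rect(q))
E
python3 - <<'E'
from m import *
np.set_printoptions(precision=3,suppress=True)
for n in ['scene','top']:
    P=np.load(n+'.npz')['P'];print(n);probe(P);checker(P)
E
```

```text
scene
 probe top 97 149.17709890307435 ((431.447265625, -331.7856750488281), (26.643692016601562, 41.73773193359375), 87.53751373291016)
 dock top 363 69.74539329632296 ((430.2567138671875, -331.9892272949219), (77.5334701538086, 78.56533813476562), 82.41000366210938)
 checker 1157 ((538.8046875, -121.34972381591797), (119.14752960205078, 109.012939453125), 3.895599603652954)
 plane 371 [ 549.034 -121.752   77.069] [-0.419 -0.024  0.908] tilt 24.8118906669415 yaw 3.2623954330317138
 disc 40 [ 533.563 -121.731   82.227] [ 532.455 -121.293   81.765] 11.589676378110248
top
 probe top 155 150.44943771563703 ((426.69378662109375, -335.02984619140625), (37.97287368774414, 27.48353385925293), 0.16559769213199615)
 dock top 472 70.96886176652538 ((427.2525329589844, -337.34661865234375), (76.8211898803711, 76.51582336425781), 80.98584747314453)
 checker 1630 ((533.8999633789062, -126.10890197753906), (122.93866729736328, 108.74610137939453), 3.1631786823272705)
 plane 887 [ 532.808 -126.142   70.474] [-0.426 -0.019  0.905] tilt 25.240750773042404 yaw 2.5968386706490194
 disc 96 [ 528.709 -126.82    81.672] [ 529.402 -127.557   82.155] 11.862823228067157
```

Request:
arm_command --increments '[0.02,0.03,0.02,-0.053,0,0.028,0.04,0.02,-0.053,0,0.029,0.04,0.005,-0.053,0,0.029,0.04,0,-0.053,0,0.029,0.04,0,-0.053,0,0.029,0.04,0,-0.053,0,0.028,0.042,0,-0.055,0]'

```text
clock: 1.58
tcp_pos: [430.2, -331.8, 250.7]
eef_rot: [-2.22, 2.223, -0.001]
wrist_force: [1.0, 0.4, 0.1]
grip_width: 93.9
```

```bash
python3 - <<'E'
from m import *
np.set_printoptions(precision=3,suppress=True)
o=get_obs();print(o['tcp_pos'],R.from_rotvec(o['eef_rot']).as_matrix(),o['clock'],o['wrist_force'])
s=snapshot('wrist');P=cloud(s);np.savez('w1',c=s['color'],P=P);print(s['position'],s['attitude'])
cv2.imwrite('pics/w1.png',s['color'][:,:,::-1]);probe(P)
E
```

```text
[ 430.157 -331.787  250.681] [[-0.001 -1.     0.   ]
 [-1.     0.001 -0.   ]
 [ 0.    -0.    -1.   ]] 1.575 [0.967 0.364 0.115]
[ 504.309 -330.965  429.945] [-0.205  0.204 -1.564]
 probe top 22210 366.0926907819461 ((434.97308349609375, -326.6791687011719), (90.73682403564453, 52.47239303588867), 86.29083251953125)
 dock top 2352 70.00003321205597 ((428.04425048828125, -333.07684326171875), (76.13764953613281, 76.1756591796875), 81.39033508300781)
```

View pics/w1.png

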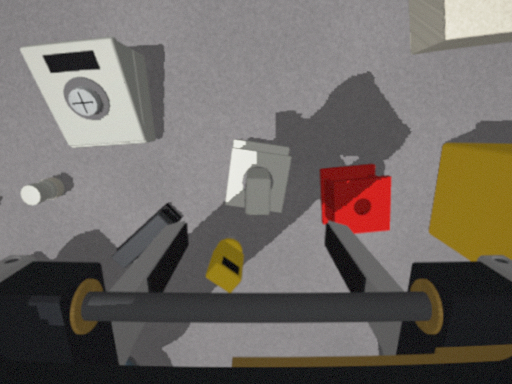

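```bash
sed -i 's/(P\[:,2\]>140)/(P[:,2]>145)\&(P[:,2]<158)/' m.py; python3 - <<'E'
from m import *
np.set_printoptions(precision=3,suppress=True)
P=np.load('w1.npz')['P'];probe(P);checker(P)
q=P.reshape(-1,3);q=q[np.isfinite(q).all(1)]
q=q[(abs(q[:,0]-430)<40)&(abs(q[:,1]+332)<40)&(q[:,2]>82)&(q[:,2]<146)]
print('sides',len(q),rect(q),np.percentile(q,[2,50,98],axis=0))
E
```

```text
probe top 921 149.82817958943065 ((428.37933349609375, -332.7446594238281), (26.39338493347168, 39.451499938964844), 88.25001525878906)
 dock top 2352 70.00003321205597 ((428.04425048828125, -333.07684326171875), (76.13764953613281, 76.1756591796875), 81.39033508300781)
 checker 10350 ((534.194091796875, -122.26581573486328), (123.42044067382812, 111.30595397949219), 3.3721961975097656)
 plane 7675 [ 539.98  -124.026   73.417] [-0.424 -0.023  0.906] tilt 25.102783894762343 yaw 3.1422884201371937
 disc 621 [ 528.564 -123.612   81.052] [ 528.527 -122.08    81.355] 11.819729161994726
sides 219 ((437.39227294921875, -325.35687255859375), (19.23216438293457, 40.71096420288086), 48.77772521972656) [[ 446.255 -345.328   86.948]
 [ 447.822 -333.194  120.488]
 [ 448.24  -321.084  145.021]]
```

Request:
arm_command --increments '[-0.002,-0.001,-0.02,-0.03,0,0,0,-0.045,0,0,0,0,-0.045,0,0,0,0,-0.035,0,0,0,0,-0.011,0,0,0,0,0,0,1,0,0,0,0,1,0,0,0,0,1]' --newtons 12

```text
clock: 2.62
tcp_pos: [428.1, -335.0, 96.0]
eef_rot: [2.189, -2.254, 0.005]
wrist_force: [0.6, 1.1, -0.8]
grip_width: 67.4
```

Request:
arm_command --increments '[0,0,0,0,1,0,0,0,0,1]'

```text
clock: 2.88
tcp_pos: [427.5, -334.3, 94.9]
eef_rot: [2.189, -2.253, 0.001]
wrist_force: [-0.5, -0.3, 0.9]
grip_width: 47.3
```

Request:
arm_command --increments '[0,0,0,0,1,0,0,0,0,1,0,0,0,0,1,0,0,0,0,1,0,0,0,0,1]'

```text
clock: 3.5
tcp_pos: [427.3, -334.0, 94.4]
eef_rot: [-2.189, 2.254, 0.0]
wrist_force: [-0.4, 1.6, 1.2]
grip_width: 25.9
```

Request:
arm_command --increments '[0,0,0.01,0,1,0,0,0.015,0,1,0,0,0,0,1,0,0,0,0,1]'

```text
clock: 4.0
tcp_pos: [427.3, -334.1, 119.6]
eef_rot: [2.189, -2.254, 0.0]
wrist_force: [0.9, -0.3, -2.3]
grip_width: 26.1
```

Request:
arm_command --increments '[-0.004,0,0,0,1,-0.005,0,0,0,1,-0.005,0.001,0,0,1,-0.005,0,0,0,1]'

```text
clock: 4.5
tcp_pos: [408.3, -333.2, 119.5]
eef_rot: [-2.188, 2.254, -0.001]
wrist_force: [3.1, -0.1, -3.0]
grip_width: 26.3
```

Request:
arm_command --increments '[-0.005,0,0,0,1,-0.005,0,0,0,1,-0.004,0,0,0,1,-0.003,0,0,0,1,0,0,0,0,1]'

```text
clock: 5.12
tcp_pos: [391.0, -333.0, 119.5]
eef_rot: [2.189, -2.253, -0.001]
wrist_force: [3.3, 1.9, -1.1]
grip_width: 25.7
```

```bash
python3 - <<'E'
from m import *
np.set_printoptions(precision=2,suppress=True)
for n in ['scene','wrist']:
    s=snapshot(n);P=cloud(s);np.savez(n+'2',c=s['color'],P=P)
    for r in regions_of(n,'probe')[:3]:
        print(n,r['confidence'],r['location'],np.nanmedian(P[r['pixels']],0))
    im=s['color'][:,:,::-1]
    if n=='scene': im=cv2.resize(im[120:230,100:247],None,fx=5,fy=5,interpolation=cv2.INTER_CUBIC)
    cv2.imwrite(f'pics/{n}2.png',im)
E
```

```text
scene 0.93 [148.9, 179.0] [ 329.66 -287.3    88.47]
wrist 0.81 [232.7, 255.5] [ 412.39 -332.81  169.13]
wrist 0.71 [330.0, 229.3] [ 315.51 -307.45  123.88]
```

View pics/scene2.png

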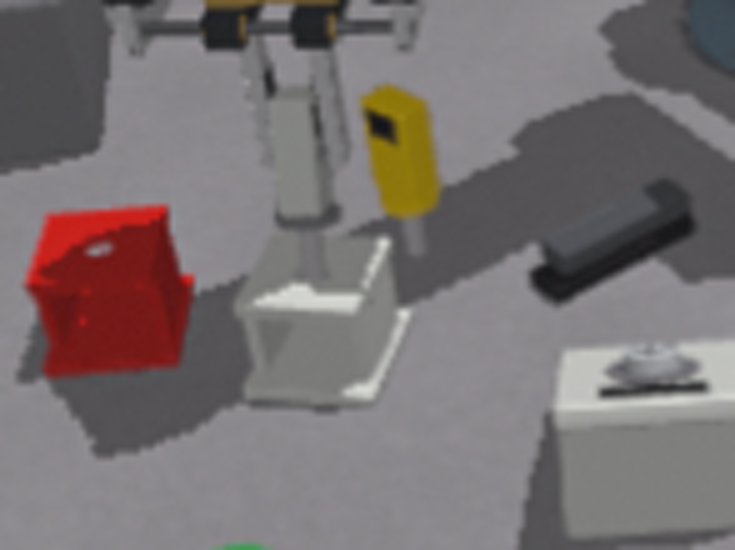

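View pics/wrist2.png

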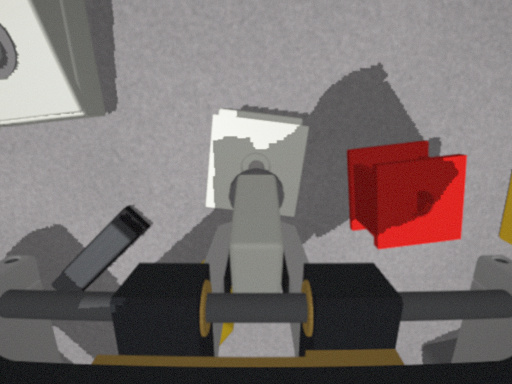

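```bash
cat > t.py <<'E'
from m import *
np.set_printoptions(precision=3,suppress=True)
def tilt(P,tcp):
    """+x (front) face of the handle near the TCP: plane fit -> tilt, face centre, estimated axis"""
    q=P.reshape(-1,3);q=q[np.isfinite(q).all(1)]
    q=q[(abs(q[:,1]-tcp[1])<11)&(q[:,0]>tcp[0]-5)&(q[:,0]<tcp[0]+45)&(q[:,2]>tcp[2]-8)&(q[:,2]<tcp[2]+62)]
    rng=np.random.default_rng(0);b=None
    for _ in range(300):
        a=q[rng.choice(len(q),3,False)];n=np.cross(a[1]-a[0],a[2]-a[0]);l=np.linalg.norm(n)
        if l<50: continue
        n=n/l*np.sign(n[0])
        if n[0]<.7: continue
        i=abs((q-a[0])@n)<1
        if b is None or i.sum()>b.sum(): b=i
    c=q[b].mean(0);n=np.linalg.svd(q[b]-c)[2][2];n*=np.sign(n[0])
    u=np.array([-n[2]*n[0],-n[2]*n[1],n[0]**2+n[1]**2]);u/=np.linalg.norm(u)  # up handle
    t=(q[b]-c)@u
    print('n',b.sum(),'tilt',np.degrees(np.arcsin(n[2])),'yaw',np.degrees(np.arctan2(n[1],n[0])),'rangealong',np.percentile(t,[0.5,99.5]))
    ys=q[b][:,1];print('ymid',(ys.max()+ys.min())/2)
    ctr=c+u*(np.percentile(t,99.7)-36)-20*n   # from visible top end
    g=tcp+[0,0,19]; d=g-(c-20*n); print('centre via top',ctr,'tip',ctr-89*u,'grasp pt along/axis-off',(g-ctr)@u,(g-ctr)@n)
    print('c',c,'n',n,'u',u)
    return c,n,u
E
python3 - <<'E'
from t import *
tilt(np.load('wrist2.npz')['P'],np.array(get_obs()['tcp_pos']))
E
```

```text
n 2845 tilt 17.531982399178755 yaw -1.8000580748183213 rangealong [-40.609  27.987]
ymid -333.0740819461207
centre via top [ 401.378 -332.613  139.394] tip [ 428.175 -333.455   54.529] grasp pt along/axis-off 2.186898394779086 -10.053840684360324
c [ 418.074 -333.138  152.909] n [ 0.953 -0.03   0.301] u [-0.301  0.009  0.954]
```

Request:
arm_command --increments '[-0.005,0,0,0,1,-0.004,0,0,0,1,-0.003,0,0,0,1,0,0,0,0,1]'

```text
clock: 5.82
tcp_pos: [378.9, -333.1, 119.6]
eef_rot: [2.188, -2.254, -0.001]
wrist_force: [2.3, 1.5, -2.2]
grip_width: 26.0
```

```bash
python3 - <<'E'
from t import *
tilt(cloud(snapshot('wrist')),np.array(get_obs()['tcp_pos']))
E
```

```text
n 3266 tilt 23.693745007996533 yaw -1.4965703105126413 rangealong [-39.665  27.91 ]
ymid -333.1166833653066
centre via top [ 392.797 -332.708  140.051] tip [ 428.55  -333.642   58.553] grasp pt along/axis-off 4.163956659609422 -13.233559606405136
c [ 407.914 -333.103  155.363] n [ 0.915 -0.024  0.402] u [-0.402  0.01   0.916]
```

Request:
arm_command --increments '[-0.003,0,0,0,1,0,0,0,0,1]'

```text
clock: 6.12
tcp_pos: [376.2, -333.2, 119.5]
eef_rot: [2.189, -2.254, -0.0]
wrist_force: [2.3, 0.9, 0.5]
grip_width: 25.9
```

Request:
arm_command --increments '[0,0,0,0,1,0,0,0,0,1,0,0,0.02,0,1,0,0,0.025,0.04,1,0,0,0.025,0.042,1,0,0,0,0,1]' --newtons 40

```text
clock: 6.88
tcp_pos: [376.7, -334.3, 191.1]
eef_rot: [2.277, -2.161, 0.005]
wrist_force: [0.2, 0.0, -1.9]
grip_width: 25.8
```

```bash
python3 - <<'E'
from t import *
o=get_obs();P=cloud(snapshot('wrist'))
tilt(P,np.array(o['tcp_pos']));checker(P)
print(o['tcp_pos'],o['wrist_force'])
E
```

```text
n 3087 tilt 25.122605518086964 yaw 2.0882561379939024 rangealong [-37.805  26.931]
ymid -334.0403716106737
centre via top [ 391.196 -334.15   211.881] tip [ 428.957 -332.773  131.301] grasp pt along/axis-off 4.590625830193967 -13.899716897552866
c [ 405.498 -333.629  228.47 ] n [0.905 0.033 0.425] u [-0.424 -0.015  0.905]
 checker 10563 ((520.2426147460938, -123.13778686523438), (96.08777618408203, 111.46089172363281), 3.4629366397857666)
 plane 7262 [ 513.85  -127.611   61.258] [-0.434 -0.027  0.901] tilt 25.775266724293886 yaw 3.5380453597293555
 disc 1088 [ 528.54  -123.449   81.076] [ 528.693 -122.196   80.621] 11.417355459086767
[ 376.659 -334.326  191.136] [ 0.156  0.043 -1.879]
```

Request:
arm_command --increments '[0.012,0.03,0,0,1,0.018,0.045,0,0,1,0.02,0.05,0,0,1,0.018,0.045,0,0,1,0.012,0.027,-0.006,0,1,0.007,0.012,-0.01,0,1,0,0,0,0,1,0,0,0,0,1]'

```text
clock: 7.92
tcp_pos: [462.9, -125.0, 173.0]
eef_rot: [2.277, -2.163, -0.001]
wrist_force: [-1.0, 0.7, -1.8]
grip_width: 25.8
```

```bash
python3 - <<'E'
from t import *
o=get_obs();s=snapshot('wrist');P=cloud(s);np.savez('w3',c=s['color'],P=P)
tilt(P,np.array(o['tcp_pos']));checker(P)
print(o['tcp_pos'],o['wrist_force'])
for r in regions_of('wrist','sensor')+regions_of('wrist','probe'): print(r['confidence'],r['location'],np.nanmedian(P[r['pixels']],0))
cv2.imwrite('pics/w3.png',s['color'][:,:,::-1])
s=snapshot('top');np.savez('top3',c=s['color'],P=cloud(s))
E
```

```text
n 3121 tilt 25.055438499081287 yaw 2.2938383819065313 rangealong [-38.044  26.888]
ymid -124.7495881579797
centre via top [ 477.467 -124.877  193.808] tip [ 515.128 -123.369  113.183] grasp pt along/axis-off 4.533824802833651 -13.899701684666423
c [ 491.751 -124.305  210.456] n [0.905 0.036 0.423] u [-0.423 -0.017  0.906]
 checker 68028 ((528.7062377929688, -124.98442077636719), (137.38392639160156, 150.00564575195312), 0.021479303017258644)
 plane 15442 [ 487.148 -121.898  289.379] [0.747 0.041 0.664] tilt 48.392846583221626 yaw -176.87050930675218
 disc 10743 [ 487.257 -121.838  303.572] [ 489.762 -122.579  300.39 ] 9.351319254048065
[ 462.948 -124.981  173.029] [-0.961  0.735 -1.767]
0.63 [132.7, 260.0] [ 530.072 -122.005   81.507]
0.19 [226.9, 159.9] [411.379 -14.045  53.565]
0.84 [345.8, 413.4] [ 323.624 -288.904  124.005]
0.75 [226.5, 255.7] [ 486.808 -123.053  219.357]
```

View pics/w3.png

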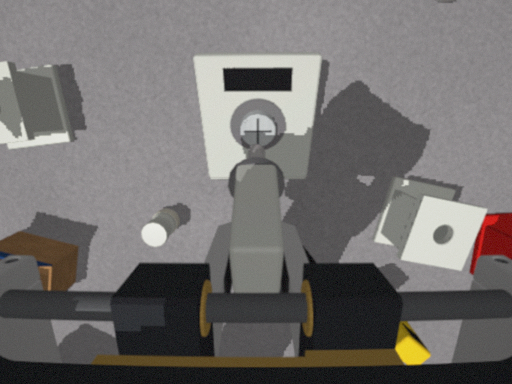

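```bash
python3 - <<'E'
from t import *
d=np.load('w3.npz');P=d['P']
cv2.imwrite('pics/w3c.png',cv2.resize(d['c'][90:195,200:320,::-1],None,fx=5,fy=5,interpolation=cv2.INTER_CUBIC))
q=P.reshape(-1,3);q=q[np.isfinite(q).all(1)]
c=q[(abs(q[:,0]-535)<70)&(abs(q[:,1]+124)<60)&(q[:,2]<110)&(q[:,2]>45)]
n=np.array([-.4226*np.cos(.0545),-.4226*np.sin(.0545),.9063])
h=(c-[528.5,-123.5,81])@n;print(np.histogram(h,bins=np.arange(-20,10,1)))
f=c[abs(h)<2.5];x=np.array([.9063*np.cos(.0545),.9063*np.sin(.0545),.4226]);y=np.cross(n,x)
a=(f-[528.5,-123.5,81])@np.stack([x,y]).T
print(len(a),cv2.minEnclosingCircle(a.astype(np.float32)),np.percentile(a,[0.5,99.5],axis=0))
for r in (129,131,133): print(r,P[r,256:262:2])
for r in range(140,172,3): print(r,P[r,257])
E
```

```text
(array([  48,   41,   26,   46,   60,  105,  478, 2995, 4784, 2257,  926,
        154,   17,   15,   12,   16,   16,   14,   39,  256,  478,  115,
          2,    0,    0,    0,    0,    0,    0]), array([-20, -19, -18, -17, -16, -15, -14, -13, -12, -11, -10,  -9,  -8,
        -7,  -6,  -5,  -4,  -3,  -2,  -1,   0,   1,   2,   3,   4,   5,
         6,   7,   8,   9]))
900 ((-0.448959618806839, 0.8475934267044067), 17.060827255249023) [[-15.375 -14.197]
 [ 15.95   16.905]]
129 [[ 529.218 -120.658   80.928]
 [ 529.362 -122.522   82.65 ]
 [ 529.447 -124.392   82.359]]
131 [[ 527.399 -120.749   81.506]
 [ 527.471 -122.631   80.913]
 [ 527.57  -124.51    81.042]]
133 [[ 525.437 -120.847   78.742]
 [ 525.596 -122.732   80.239]
 [ 525.679 -124.626   79.962]]
140 [ 518.765 -122.145   76.37 ]
143 [ 515.861 -122.294   75.799]
146 [ 517.326 -122.049  125.248]
149 [ 515.155 -122.152  127.323]
152 [ 513.49  -122.214  133.767]
155 [ 511.681 -122.292  137.958]
158 [ 512.922 -122.135  165.014]
161 [ 511.367 -122.203  168.175]
164 [ 509.575 -122.29   169.393]
167 [ 508.457 -122.328  174.665]
170 [ 507.033 -122.39   177.566]
```

View pics/w3c.png

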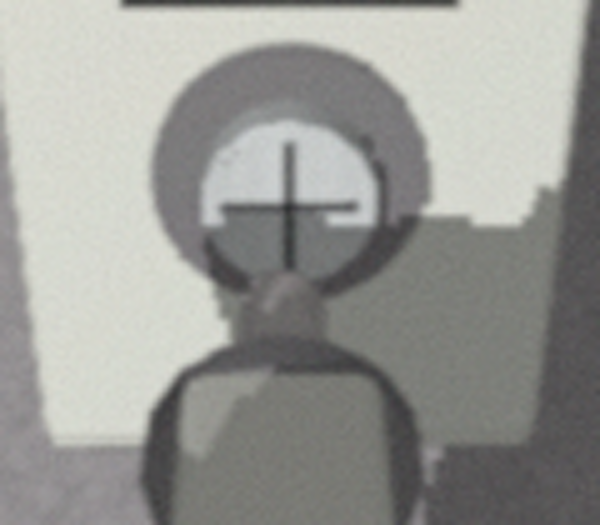

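Request:
arm_command --increments '[-0.001,-0.0015,-0.005,0,1,0.005,0,-0.01,0,1,0.005,0.0005,-0.01,0,1,0,0,0,0,1,0,0,0,0,1]'

```text
clock: 8.75
tcp_pos: [472.4, -125.1, 148.3]
eef_rot: [2.279, -2.162, -0.0]
wrist_force: [0.6, -0.3, -1.9]
grip_width: 26.0
```

```bash
cat > n.py <<'E'
from t import *
import sys
o=get_obs();s=snapshot('wrist');P=cloud(s);np.savez(sys.argv[1],c=s['color'],P=P)
tilt(P,np.array(o['tcp_pos']));print(o['tcp_pos'],o['wrist_force'],o['clock'])
cv2.imwrite(f'pics/{sys.argv[1]}.png',cv2.resize(s['color'][90:195,200:320,::-1],None,fx=5,fy=5,interpolation=cv2.INTER_CUBIC))
q=P.reshape(-1,3);q=q[np.isfinite(q).all(1)];n=np.array([-.422,-.0229,.9063]);x=np.array([.9053,.0493,.4226]);y=np.cross(n,x)
d=(q-[528,-122.5,81])@np.stack([x,y,n]).T
for k in range(2,60,4):
    b=d[(abs(d[:,1])<40)&(abs(d[:,0])<45)&(d[:,2]>k)&(d[:,2]<k+4)]
    if len(b)>8: print('h',k,len(b),'y',b[:,1].min(),b[:,1].max(),'xmax',np.percentile(b[:,0],95))
b=d[(abs(d[:,0])<25)&(abs(d[:,1])<25)&(abs(d[:,2]+2)<6)]
print('disc',np.histogram(b[:,2],bins=np.arange(-8,5)))
E
python3 n.py w4
```

```text
n 3067 tilt 25.12601747582849 yaw 2.128523952118931 rangealong [-37.941  27.038]
ymid -124.95047129556826
centre via top [ 486.868 -124.934  169.227] tip [ 524.632 -123.53    88.649] grasp pt along/axis-off 4.420393024507616 -13.881722251051755
c [ 501.255 -124.399  185.632] n [0.905 0.034 0.425] u [-0.424 -0.016  0.905]
[ 472.418 -125.057  148.335] [ 0.561 -0.274 -1.886] 8.75
h 14 37 y -6.010802852764198 7.861349814407935 xmax 6.912340703440742
h 18 45 y -5.863723353815713 7.809194802428787 xmax 7.2000187131944315
h 22 46 y -5.857143293402712 7.686061999570175 xmax 7.075482220587997
h 26 42 y -4.9321207145492645 7.660410653150042 xmax 7.09678730341224
h 30 28 y -3.2539106425785977 5.962418119045665 xmax 7.320925009894426
h 54 161 y -17.46159971911589 20.161885421920655 xmax 19.95137701305644
h 58 347 y -18.814606029478767 20.892852077215142 xmax 19.579441790923127
disc (array([ 16,  14,  19,  20,  23,  20,  44, 327, 386,  70,   2,   0]), array([-8, -7, -6, -5, -4, -3, -2, -1,  0,  1,  2,  3,  4]))
```

View pics/w4.png

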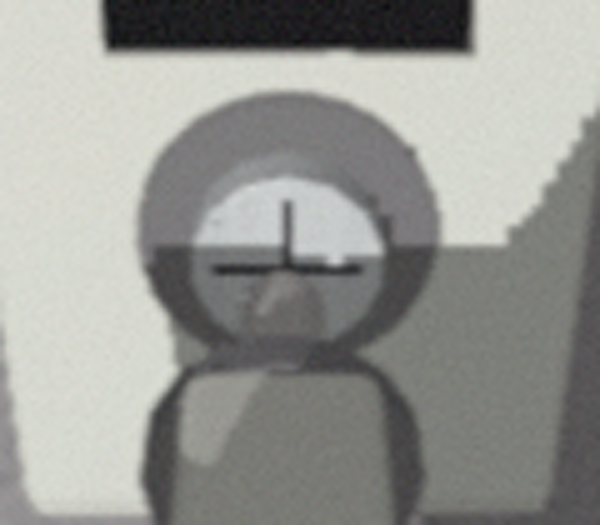

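Request:
arm_command --increments '[0.0017,-0.001,-0.0036,0,1,0.0017,0.0002,-0.0036,0,1,0,0,0,0,1,0,0,0,0,1]'

```text
clock: 9.3
tcp_pos: [475.8, -125.9, 141.2]
eef_rot: [2.279, -2.162, -0.0]
wrist_force: [0.1, -0.3, -2.8]
grip_width: 25.9
```

```bash
python3 n.py w5; python3 -c "
from h import *
f=[]
for i in range(10): snapshot('wrist');f.append(get_obs()['wrist_force'])
print(np.mean(f,0),np.std(f,0))"
```

```text
n 3131 tilt 25.07399417728395 yaw 2.164232308039965 rangealong [-37.851  27.027]
ymid -125.65191349331857
centre via top [ 490.285 -125.809  161.984] tip [ 527.976 -124.384   81.371] grasp pt along/axis-off 4.579687588164521 -13.88996594986922
c [ 504.636 -125.266  178.484] n [0.905 0.034 0.424] u [-0.423 -0.016  0.906]
[ 475.757 -125.906  141.245] [ 0.06  -0.32  -2.761] 9.3
h 6 31 y -7.051159545860149 6.781132993543831 xmax 6.908977106437417
h 10 49 y -6.987326215960405 6.753672388039741 xmax 7.1915103853236095
h 14 44 y -6.872069217169648 6.623202269234702 xmax 7.152487857550221
h 18 43 y -6.776744552750115 6.581280450518045 xmax 7.067047906076862
h 22 29 y -5.1026187957991755 4.885665109335064 xmax 7.10987646152932
h 46 148 y -18.59291951245103 19.179798463680676 xmax 19.86958802997006
h 50 334 y -19.774143111805596 19.96351645743127 xmax 19.632249510843156
h 54 153 y -19.10695750885102 19.11241276853341 xmax 20.25101547185647
h 58 142 y -12.511962275175105 12.458117628020807 xmax 20.485948355492955
disc (array([ 24,  16,  28,  17,  16,  25,  39, 290, 387,  53,   0,   1]), array([-8, -7, -6, -5, -4, -3, -2, -1,  0,  1,  2,  3,  4]))
[ 0.05516323  0.34398096 -1.57405738] [0.5338605  0.41667246 0.50903237]
```

Request:
arm_command --increments '[0.0013,0.0001,-0.0027,0,1,0,0,0,0,1,0,0,0,0,1]'

```text
clock: 10.22
tcp_pos: [477.1, -125.9, 138.6]
eef_rot: [2.279, -2.162, 0.0]
wrist_force: [-1.6, 0.4, -0.6]
grip_width: 25.5
```

```bash
cat > f.py <<'E'
from t import *
N=np.array([-.422,-.0229,.9063]);X=np.array([.9053,.0493,.4226]);Y=np.cross(N,X)
f=[];D=[];T=[];W=[]
for i in range(6):
    s=snapshot('wrist');o=get_obs();f.append(o['wrist_force']);q=cloud(s).reshape(-1,3);q=q[np.isfinite(q).all(1)]
    d=(q-[528,-122.5,81])@np.stack([X,Y,N]).T
    b=d[(d[:,0]>0)&(np.hypot(d[:,0],d[:,1])<15)&(np.hypot(d[:,0],d[:,1])>8.5)&(abs(d[:,2]+4)<9)];D.append(np.median(b[:,2]))
    w=d[(abs(d[:,1])<12)&(d[:,0]<12)&(d[:,0]>0)&(d[:,2]>4)&(d[:,2]<16)];W.append([w[:,1].min()+w[:,1].max(),2*np.percentile(w[:,0],95)-14])
    T.append(o['tcp_pos'])
F=np.mean(f,0)-[0.05,0.1,-1.75]
print('disc h',np.mean(D),'F',F,'F.N',F@N,'nose y,x',np.mean(W,0)/2,'tcp',np.mean(T,0),'clock',o['clock'],'grip',o['grip_width'])
tilt(cloud(s),np.mean(T,0))
E
python3 f.py; python3 - <<'E'
import numpy as np
N=np.array([-.422,-.0229,.9063]);X=np.array([.9053,.0493,.4226]);Y=np.cross(N,X)
for n in ['w4','w5']:
    q=np.load(n+'.npz')['P'].reshape(-1,3);q=q[np.isfinite(q).all(1)];d=(q-[528,-122.5,81])@np.stack([X,Y,N]).T
    r=np.hypot(d[:,0],d[:,1]);b=d[(d[:,0]>0)&(r<15)&(r>8.5)&(abs(d[:,2]+4)<9)];print(n,np.median(b[:,2]))
E
```

```text
disc h -1.9962693173035522 F [-0.456 -0.876  1.67 ] F.N 1.725907000721187 nose y,x [-0.168  0.17 ] tcp [ 477.075 -125.879  138.632] clock 10.525 grip 25.683535415189695
n 3052 tilt 25.01436304261655 yaw 1.491647665111467 rangealong [-37.745  27.1  ]
ymid -125.80383417369083
centre via top [ 491.636 -125.744  159.257] tip [ 529.256 -124.764   78.605] grasp pt along/axis-off 4.683847218727607 -13.880672918780903
c [ 506.054 -125.369  175.646] n [0.906 0.024 0.423] u [-0.423 -0.011  0.906]
w4 0.14980436629335891
w5 0.15408076277806396
```

Request:
arm_command --increments '[0.0008,0.0001,-0.0018,0,1,0.0008,0,-0.0017,0,1,0,0,0,0,1]'

```text
clock: 10.9
tcp_pos: [478.7, -125.8, 135.1]
eef_rot: [2.279, -2.162, 0.0]
wrist_force: [-0.8, 0.6, 1.1]
grip_width: 26.0
```

```bash
python3 f.py
```

```text
disc h -5.776019273325129 F [-1.37  -0.378  3.003] F.N 3.3086909480326137 nose y,x [-0.14   0.275] tcp [ 478.7   -125.771  135.145] clock 11.2 grip 25.716889230408626
n 3102 tilt 25.006113497681245 yaw 2.261656955102307 rangealong [-37.908  26.918]
ymid -125.54713043938364
centre via top [ 493.197 -125.673  155.839] tip [ 530.789 -124.188   75.182] grasp pt along/axis-off 4.589597582080909 -13.847084776262978
c [ 507.536 -125.106  172.387] n [0.906 0.036 0.423] u [-0.422 -0.017  0.906]
```

Pressed in by 5.9 mm at 3.3 N, square and centred. Now I hold still for about four seconds.

Request:
arm_command --increments '[0,0,0,0,1,0,0,0,0,1,0,0,0,0,1,0,0,0,0,1,0,0,0,0,1,0,0,0,0,1,0,0,0,0,1,0,0,0,0,1]'

```text
clock: 12.2
tcp_pos: [478.7, -125.8, 135.1]
eef_rot: [-2.279, 2.162, -0.0]
wrist_force: [-0.9, -1.0, 0.6]
grip_width: 25.5
```

Request:
arm_command --increments '[0,0,0,0,1,0,0,0,0,1,0,0,0,0,1,0,0,0,0,1,0,0,0,0,1,0,0,0,0,1,0,0,0,0,1,0,0,0,0,1]'

```text
clock: 13.2
tcp_pos: [478.7, -125.7, 135.1]
eef_rot: [-2.279, 2.162, -0.0]
wrist_force: [-1.7, -1.0, 1.3]
grip_width: 26.1
```

Request:
arm_command --increments '[0,0,0,0,1,0,0,0,0,1,0,0,0,0,1,0,0,0,0,1,0,0,0,0,1,0,0,0,0,1,0,0,0,0,1,0,0,0,0,1]'

```text
clock: 14.2
tcp_pos: [478.7, -125.7, 135.0]
eef_rot: [-2.279, 2.162, -0.0]
wrist_force: [-0.8, 0.3, 0.3]
grip_width: 25.9
```

Request:
arm_command --increments '[0,0,0,0,1,0,0,0,0,1,0,0,0,0,1,0,0,0,0,1,0,0,0,0,1,0,0,0,0,1,0,0,0,0,1,0,0,0,0,1]'

```text
clock: 15.2
tcp_pos: [478.7, -125.7, 135.1]
eef_rot: [-2.279, 2.162, -0.0]
wrist_force: [-0.1, -1.1, 0.5]
grip_width: 25.9
```

```bash
python3 f.py; python3 -c "
from h import *
print(hand_in())"
```

```text
disc h -5.75761548551825 F [-0.681 -0.871  3.253] F.N 3.2556006544182363 nose y,x [-0.078  0.207] tcp [ 478.667 -125.725  135.063] clock 15.5 grip 25.93213171362483
n 3117 tilt 25.152921093195165 yaw 1.9550251675865116 rangealong [-37.835  26.899]
ymid -125.51152335497389
centre via top [ 493.127 -125.564  155.931] tip [ 530.933 -124.273   75.371] grasp pt along/axis-off 4.453797188558027 -13.87989701664413
c [ 507.449 -125.075  172.467] n [0.905 0.031 0.425] u [-0.425 -0.015  0.905]
the job is handed in; nothing more can be done
None
```

The thermometer is out of its stand, with its nose pressed on the centre of the round disc and the disc about half-way in. It was held there for over 4 s and handed in at about 15.5 s, still gripped at 40 N.

The moves only turn the tool about the vertical. So I tilted the thermometer by dragging it sideways with its nose still in the stand's hole, until it leaned 25° in the grip.

Last checks, all from the wrist camera and the force reading:
- **Depth:** the disc is about 5.9 mm in, against a stop at 12 mm. The push is about 3.3 N along its axis, which agrees with the spring's half-way figure.
- **Centring:** the nose is within about 0.3 mm of the disc centre by the camera.
- **Squareness:** the tilt is 25.0 to 25.2°. The handle's turn about the vertical read about 2° against the checker's 3.1°, which is under 1° off square. The tool's own reading was 3.0°.

Three things were less clean or not checked:
- The handle slid about 14 mm sideways in the grip while tilting. It has not moved further since.
- The scene and top cameras disagreed by up to 5 mm on positions, so I relied on the wrist camera.
- I took no final overview picture of the rest of the desk. No unexpected force showed during the moves.

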